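# Turn over the slope racks

## Robot

A 6-joint arm with a two-finger parallel gripper is mounted at the origin on the work surface. World frame = base frame: x ahead of the robot, y to its left, z up, the work surface at z = 0. Lengths are in m, angles in degrees, forces in N, time in s.
With the tool pointing down it reaches from about 0.35 to 0.875 m from the base axis. Payload 4.2 kg.
Tool frame: the origin (TCP) lies midway between the tips of the shut fingers; the grasp point (between the pads) lies 19 mm behind it; y points along the fingers, z is the direction in which the jaws open and shut, and the axes are right-handed (so a half turn about y gives the same grasp; the last joint's range is limited). The gripper opens to 87 mm and grips with 3 to 60 N. Pads are 19 mm wide; open, the fingers measure 117 mm over their backs; the gripper's body (75 mm by 190 mm) begins 51 mm behind the grasp point.
Start: joints at [-49.698, 22.042, 0.453, 0, -68.411, -14.817], TCP at [0.269, -0.564, 0.223] pointing down, gripper open.
Joint ranges: [-179.83, 179.83], [-69.29, 118.12], [-61.27, 80.66], [-181.25, 117.63], [-171.15, -9.14], [-177.46, 177.46]. Speed limits (degrees/s): [159.86, 159.86, 180, 180, 180, 180].

## Interface

Orientations are given as [roll, pitch, yaw] about the fixed x, y, z axes, in that order (R = Rz(yaw) Ry(pitch) Rx(roll)).
In Python, from workcell import env gives the robot as it stands. The module is installed in compiled form; this text tells all that it offers. Calls block until the motion is done:
- env.goto(position, orientation): joint-space move of the TCP to a pose.
- env.move_straight(position, rotation=None, rate=0.15, force_limit=None): straight line of the TCP; rotation=None keeps the orientation; rate is the mean speed in m/s. With force_limit (N) it stops when the force on the tool has changed by that much, and returns True; else False.
- env.set_joints(angles): joint-space move.
- env.gripper_to(opening, grasp_force=None): opening from 0.0 (shut) to 1.0 (fully open); grasp_force is the grip in N (None keeps the last); returns when the fingers have stopped.
- env.dwell(seconds).
- env.inverse_kinematics(position, orientation): joint angles nearest the present ones, or None.
- env.read_state(): the state.
- env.grab_frame(name): name is "side" or "top"; returns a dict with "image" (384x512x3 uint8, blue, green, red), "fx", "fy", "cx", "cy" (pixels), "D" ([k1, k2, p1, p2, k3] as OpenCV has them; the pictures are not rectified), "position" and "orientation" of the camera in the world. Camera axes: x right, y up, looking along -z (the intrinsics and any distortion apply to the point x, -y, -z); pixel columns grow to the right and rows downward; lengths in m; the calibration is good to about 2 mm. A picture is of the moment at which its call begins. There is no depth.
A pose or a line that the arm cannot do raises env.Unreachable and nothing moves.
- env.close_job(): hands the job in, once; it reports no verdict.
Trained networks look in a picture, given as the dict that the camera call returned (one of the last four; its "shot" number tells which), for a name from the list of things; names that differ only in an ending like _2 or _b are one class to them, and where a whole thing is asked for, a point or a joint stands for the part that bears it (a point fixed in the world has none). Each returns a list of dicts, best first, with "score" (0 to 1); they miss things now and then, are a little off and sometimes report something else, mostly with a low value. They report only what shows in the picture. A call takes as long as a camera call. They do not tell look-alikes from the thing itself.
- env.search_frame(picture, thing): "xyz" ([x, y, z] in m, in world coordinates, good to about 4 mm: the middle of the surface that is visible of it).
- env.trace(picture, thing): "mask" (384x512 bool, what is visible of it).
The state is a dict: "clock": time; "joint_positions": joint angles; "qvel": joint speeds; "joint_torque": joint torques, N m; "position": TCP position; "tool_rot": TCP orientation; "force": force on the tool from outside, world axes, zero at the start; "wrist_torque": the same for the moment, N m; "opening": opening from 0.0 (shut) to 1.0 (fully open).
Only numpy, scipy, OpenCV 4.12 (cv2) and the standard library are available. Lean on these libraries where they do the work, as an engineer would, in place of code of your own. Each camera call takes 0.05 s, during which the arm holds its last target.

## Task

The culture slopes in the long rack have set and fresh tubes wait in the short one: push the long slope rack, which lies back on its props, so that it stands upright on its foot plate again, and push the short slope rack over backwards so that it lies back on its props. Only push them with the fingers, never pick up or lift a rack off the bench, let each one turn over on the spot without sliding away, and leave everything else on the bench where it is.

Things in the scene. Friction and masses are not known exactly. Their poses are not given: they have to be found in the camera images.
- long_rack: Long slope rack: 192 mm long, 8 capped tubes, about 0.55 kg. Starts LYING BACK on its props, toe raised. Rigid steel piece, tubes clipped in. Origin: middle of the heel, the straight bottom edge on the bench in both poses. Axes: z up the tubes, y along the heel, x to its back (roughly away from the robot). Upright: z vertical; lying: z leans 0.96 rad to the back (pitch +0.96). It balances near 0.45 rad and falls to the nearer rest.
- long_rack_toe (a point): Toe: middle of the front edge, on the top face, of the long rack's foot plate, a 4 mm sheet from the heel (x=0) to the toe (x=-95 mm) over the rack's whole length. About 80 mm above the bench when the rack lies back, 4 mm when it is upright; pressing it down turns the rack upright about its heel.
- long_rack_shelf (a point): Middle of the front top edge of the long rack's upper shelf, at x=-40, z=117 mm in the rack's axes; shelf 4 mm thick, x=-40 to -10. A like shelf has its top at z=57. The tube row (16 mm thick) is at x=-25; white caps, 19 mm thick, z=135 to 165. Pushing the shelf or caps backwards tips an upright rack over its heel.
- long_rack_prop (a point): Middle of the free edge of the long rack's back props, at x=70, z=100 mm in the rack's axes; the props run from here to the heel at both ends. On the bench when the rack lies back; the cap ends are then 115 mm high.
- short_rack: Short slope rack: 104 mm long, 4 capped tubes, about 0.35 kg. Starts UPRIGHT. Rigid steel piece, tubes clipped in. Origin: middle of the heel, the straight bottom edge on the bench in both poses. Axes: z up the tubes, y along the heel, x to its back (roughly away from the robot). Upright: z vertical; lying: z leans 0.96 rad to the back (pitch +0.96). It balances near 0.45 rad and falls to the nearer rest.
- short_rack_toe (a point): Toe: middle of the front edge, on the top face, of the short rack's foot plate, a 4 mm sheet from the heel (x=0) to the toe (x=-95 mm) over the rack's whole length. About 80 mm above the bench when the rack lies back, 4 mm when it is upright; pressing it down turns the rack upright about its heel.
- short_rack_shelf (a point): Middle of the front top edge of the short rack's upper shelf, at x=-40, z=117 mm in the rack's axes; shelf 4 mm thick, x=-40 to -10. A like shelf has its top at z=57. The tube row (16 mm thick) is at x=-25; white caps, 19 mm thick, z=135 to 165. Pushing the shelf or caps backwards tips an upright rack over its heel.
- short_rack_prop (a point): Middle of the free edge of the short rack's back props, at x=70, z=100 mm in the rack's axes; the props run from here to the heel at both ends. On the bench when the rack lies back; the cap ends are then 115 mm high.
- dishes: stack of three small clear Petri dishes, 60 mm across, 40 mm high, between the two slope racks. Bystander; origin at the centre of its underside.
- media_bottle: capped amber bottle, 54 mm across, 120 mm high, on the bench's middle line behind the dishes. Bystander; origin at the centre of its underside.
- beaker: open glass beaker, 70 mm across, 90 mm high, at the left. Bystander; origin at the centre of its underside.
- jar: glass jar with steel lid, 68 mm across, 85 mm high, at the right. Bystander; origin at the centre of its underside.
- wash_bottle: white bottle, 66 mm across, 150 mm high, at the back. Bystander; origin at the centre of its underside.
- vial: small glass vial with black screw cap, 26 mm across, 45 mm high, on the middle line in front of the dishes. Bystander; origin at the centre of its underside.
- tube_rack: ordinary upright rack with ten white-capped tubes, 70 x 130 mm, 141 mm high, at the back; not a slope rack. Bystander; origin at the centre of its underside.
Mind the look-alikes: they are no part of the job. Leave any red look-alike of the short_rack alone.

How it is judged:
By the outcome, as a careful person would: the job done as asked, in the order asked, and still so for the second after the job is handed in, with the robot touching nothing.
It also fails if it takes over 48 s, if anything falls off the work surface, if the arm or the gripper's body presses on something with over 40 N, if the wrist force passes 120 N, or if a joint passes its speed limit or range.

## Working session

There is one attempt and no reset: what is moved stays moved. The work goes in short steps, each a Python script; the robot and the scene stay as the last script left them, time stands still between calls to the robot, and variables do not carry over. Pictures are saved under pics/ and viewed, and the job is handed in when it is done.

```bash
mkdir -p pics; cat > h.py <<'E'
from workcell import env
import numpy as np, cv2
from scipy.spatial.transform import Rotation as R
def cam(p):
    o=np.array(p["orientation"],float)
    if o.shape==(3,3): M=o
    elif o.size==4: M=R.from_quat(o).as_matrix()
    else: M=R.from_euler('xyz',o,degrees=True).as_matrix()
    return M,np.array(p["position"]),np.array([[p["fx"],0,p["cx"]],[0,p["fy"],p["cy"]],[0,0,1]]),np.array(p["D"],float)
def proj(p,X):
    M,t,K,D=cam(p); X=np.atleast_2d(X)
    c=(X-t)@M*np.array([1,-1,-1])
    return cv2.projectPoints(c.reshape(-1,1,3),np.zeros(3),np.zeros(3),K,D)[0].reshape(-1,2)
def onplane(p,uv,z=0):
    M,t,K,D=cam(p)
    n=cv2.undistortPoints(np.array(uv,float).reshape(-1,1,2),K,D).reshape(-1,2)
    d=np.c_[n[:,0],-n[:,1],-np.ones(len(n))]@M.T
    return t+d*((z-t[2])/d[:,2])[:,None]
def save(p,n,s=1.5): cv2.imwrite(f"pics/{n}.png",cv2.resize(p["image"],None,fx=s,fy=s))
E
python3 - <<'E'
from h import *
for n in ["side","top"]:
    p=env.grab_frame(n); save(p,n+"0"); print(n,p["position"],p["orientation"],p["fx"],p["D"])
    for t in ["long_rack","long_rack_toe","long_rack_shelf","long_rack_prop","short_rack","short_rack_toe","short_rack_shelf","dishes","media_bottle","vial","tube_rack","beaker","jar"]:
        for d in env.search_frame(p,t)[:3]: print(t,np.round(d["xyz"],3),round(d["score"],2),proj(p,d["xyz"]).round()[0])
s=env.read_state();print(s["clock"],s["tool_rot"],s["position"])
E
```

```text
side [-0.3928413   1.18511558  1.02952893] [  57.78086024    0.40155157 -141.60547821] 490.86988051763376 [0.02015684 0.         0.         0.         0.        ]
long_rack [ 0.597 -0.182  0.067] 0.95 [278. 168.]
long_rack_toe [ 0.592 -0.175  0.068] 0.75 [278. 169.]
long_rack_shelf [ 0.601 -0.181  0.066] 0.88 [277. 168.]
long_rack_prop [ 0.596 -0.178  0.066] 0.55 [278. 169.]
short_rack [0.517 0.229 0.065] 0.93 [224. 225.]
short_rack [0.315 0.231 0.063] 0.66 [272. 249.]
short_rack [0.4   0.421 0.083] 0.62 [210. 265.]
short_rack_toe [0.52  0.232 0.067] 0.92 [223. 224.]
short_rack_toe [0.314 0.232 0.058] 0.9 [272. 251.]
short_rack_toe [0.401 0.422 0.084] 0.86 [209. 265.]
short_rack_shelf [0.517 0.229 0.069] 0.75 [224. 224.]
short_rack_shelf [0.403 0.428 0.089] 0.71 [207. 264.]
short_rack_shelf [0.311 0.231 0.058] 0.7 [273. 251.]
dishes [0.519 0.018 0.04 ] 0.76 [263. 203.]
dishes [0.513 0.23  0.068] 0.55 [224. 225.]
dishes [0.769 0.064 0.075] 0.25 [203. 178.]
media_bottle [0.656 0.011 0.062] 0.89 [235. 185.]
vial [0.402 0.01  0.029] 0.39 [290. 216.]
tube_rack [ 0.774 -0.106  0.071] 0.88 
[... 653 characters left out ...]
187. 259.]
short_rack_toe [0.513 0.215 0.061] 0.87 [186. 200.]
short_rack_toe [0.419 0.408 0.057] 0.83 [125. 231.]
short_rack_toe [0.524 0.008 0.042] 0.71 [251. 196.]
short_rack_shelf [0.333 0.22  0.055] 0.85 [185. 258.]
short_rack_shelf [0.512 0.212 0.059] 0.66 [187. 200.]
short_rack_shelf [0.417 0.406 0.057] 0.66 [125. 232.]
dishes [0.523 0.009 0.044] 0.81 [251. 196.]
media_bottle [ 0.65  -0.006  0.082] 0.71 [255. 155.]
vial [ 0.649 -0.006  0.085] 0.55 [255. 155.]
tube_rack [ 0.776 -0.131  0.078] 0.79 [293. 116.]
beaker [0.582 0.504 0.056] 0.66 [ 96. 181.]
beaker [0.514 0.215 0.053] 0.27 [186. 200.]
1.4 [-8.99989963e+01  6.04629619e-04  2.54853459e+01] [ 0.26893781 -0.56414646  0.22254521]
```

View pics/side0.png

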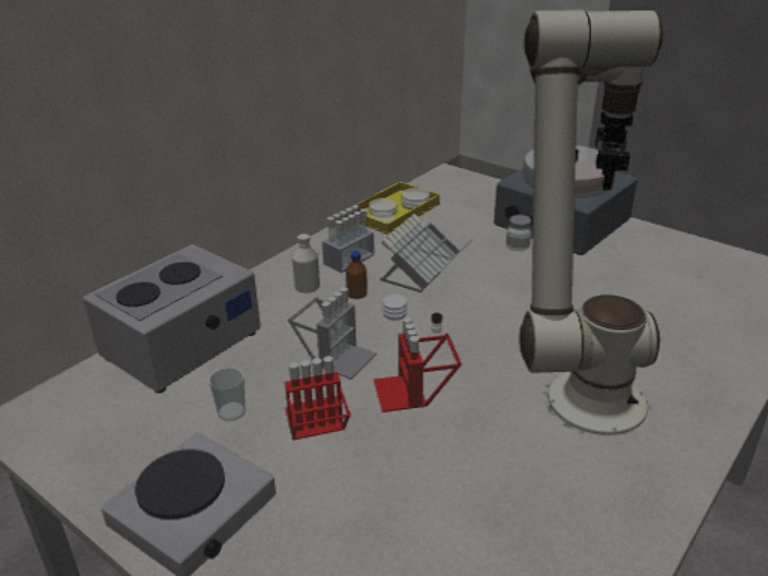

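View pics/top0.png

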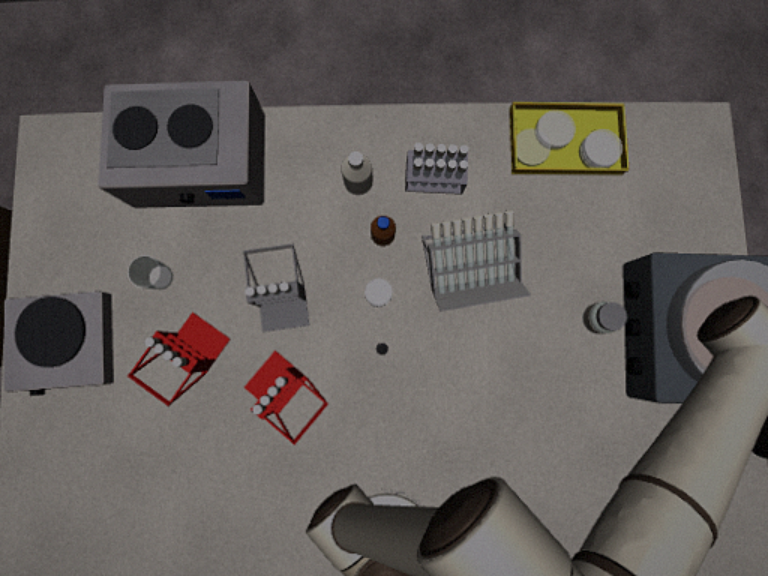

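The side picture shows the steel long rack lying back at display pixel (420,250), the steel short rack standing at (337,330), and two red look-alikes at (317,400) and (405,370). In the top picture the long rack is at (475,258) and the short one at (275,290). The red ones are at (180,355) and (285,395). The tube rack at the back, (437,165), has ten caps and isn't a slope rack. I'm choosing the two grey-steel slope racks and checking them in crops, with a model overlay.

```bash
cat >> h.py <<'E'
def pts(L):
    h=L/2; P=[]
    def seg(a,b): P.append((a,b))
    for s in(-h,h):
        seg((0,s,0),(-.095,s,.004)); seg((0,s,0),(.07,s,.1)); seg((-.04,s,.117),(-.01,s,.117)); seg((-.04,s,.057),(-.01,s,.057));seg((-.01,s,0),(-.01,s,.117))
    seg((-.095,-h,.004),(-.095,h,.004)); seg((0,-h,0),(0,h,0)); seg((.07,-h,.1),(.07,h,.1)); seg((-.04,-h,.117),(-.04,h,.117)); seg((-.04,-h,.057),(-.04,h,.057)); seg((-.025,-h,.165),(-.025,h,.165))
    return np.array(P)
def w(X,x,y,yaw,pitch): return np.asarray(X)@R.from_euler('yz',[pitch,yaw]).as_matrix().T+[x,y,0]
def overlay(p,poses,n,box,s=5):
    im=cv2.resize(p["image"],None,fx=s,fy=s,interpolation=cv2.INTER_CUBIC)
    im=np.clip(im*1.6,0,255).astype(np.uint8)
    for L,x,y,yaw,pt in poses:
        for a,b in pts(L):
            u=(proj(p,w([a,b],x,y,yaw,pt))+.5)*s
            cv2.line(im,tuple(int(v) for v in u[0]),tuple(int(v) for v in u[1]),(0,255,0),1)
    x0,y0,x1,y1=[v*s for v in box]; cv2.imwrite(f"pics/{n}.png",im[y0:y1,x0:x1])
E
python3 - <<'E'
from h import *
p=env.grab_frame("top")
overlay(p,[],"cl",(270,130,370,220),8)
overlay(p,[],"cs",(150,150,230,230),7)
q=env.grab_frame("side")
overlay(q,[],"sl",(240,130,330,210),8)
overlay(q,[],"ss",(185,180,265,260),7)
E
```

```text
(no output)
```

View pics/cl.png

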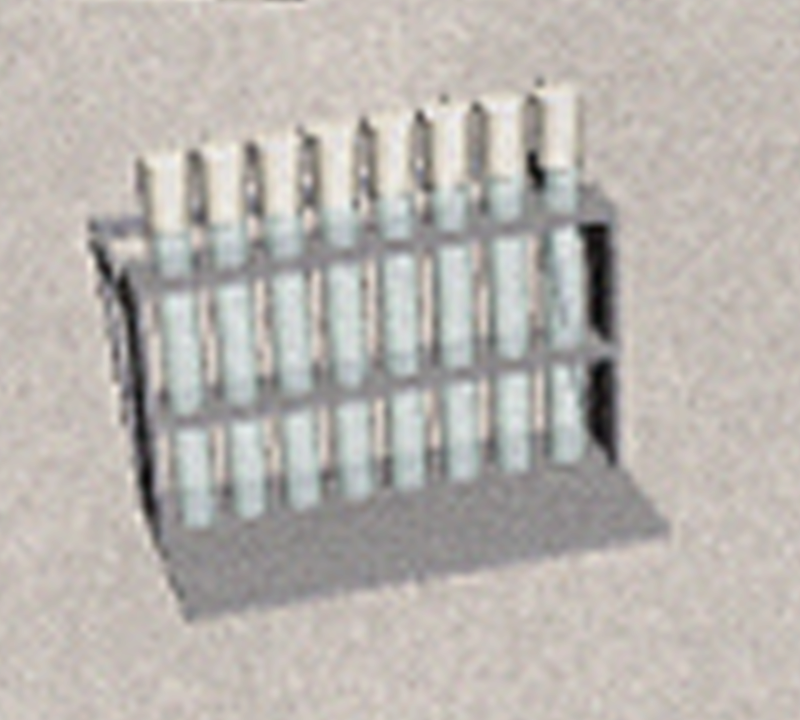

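View pics/cs.png

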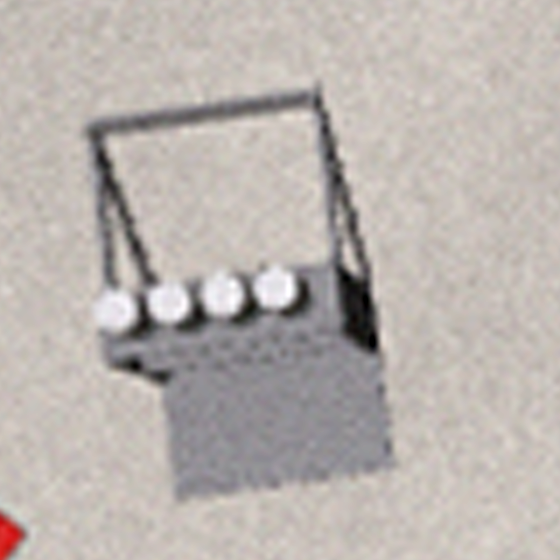

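View pics/ss.png

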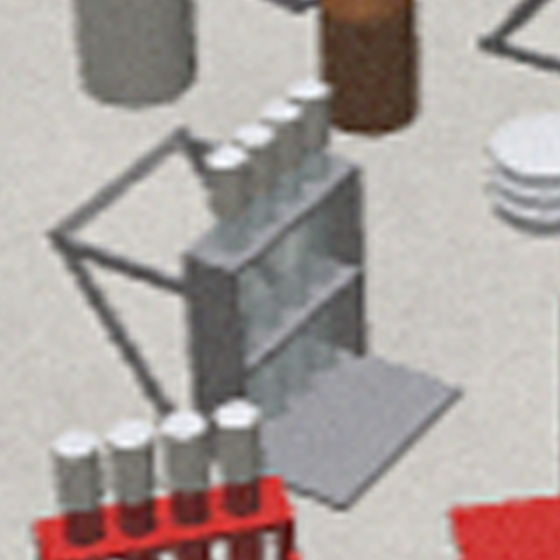

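View pics/sl.png

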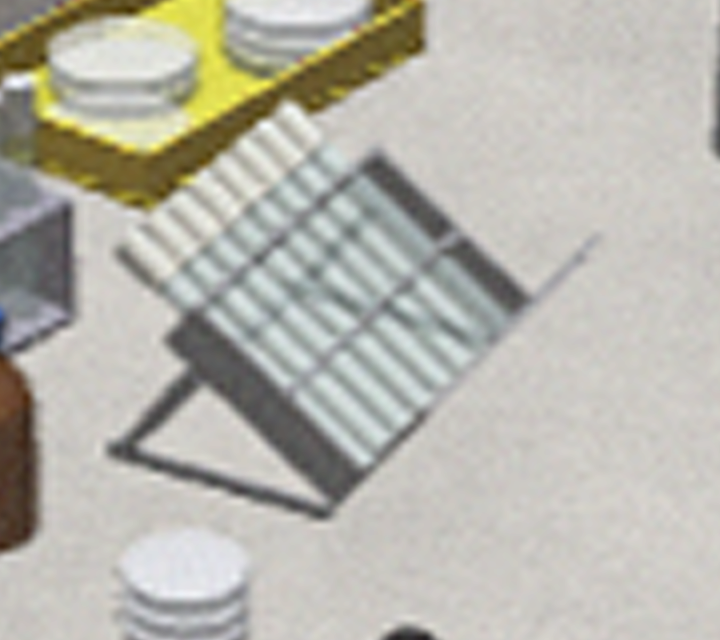

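```bash
cat > fit.py <<'E'
from h import *
from scipy.optimize import least_squares
import json
p=env.grab_frame("top");q=env.grab_frame("side")
H=.096
lo=[(p,(-.095,H,.004),(293.4,207.5)),(p,(-.095,-H,.004),(353.75,195.25)),(q,(-.095,-H,.004),(314.75,159.4)),(q,(0,H,0),(281.25,194.4)),(q,(.07,H,.1),(254.4,186.25))]
h=.052
sh=[(p,(-.095,h,.004),(175.7,221.1)),(p,(-.095,-h,.004),(206,216.1)),(p,(.07,h,.1),(163.1,168.3)),(p,(.07,-h,.1),(195.4,163.1)),(q,(-.095,h,.004),(234.3,252.4)),(q,(-.095,-h,.004),(250.7,236)),(q,(.07,h,.1),(192.9,213.6)),(q,(.07,-h,.1),(211.1,198.6))]
out={}
for n,o,x0,pt in(("long",lo,(.57,-.2,0),.96),("short",sh,(.53,.21,0),0)):
    f=lambda v:np.concatenate([proj(c,w([a],*v,pt))[0]-np.array(u)+.5 for c,a,u in o])
    r=least_squares(f,x0); print(n,r.x,f(r.x).round(1)); out[n]=list(r.x)
json.dump(out,open("pose.json","w"))
P=[(.192,*out["long"],.96),(.104,*out["short"],0)]
overlay(p,P,"ol",(150,130,370,230),3.6 if 0 else 3);overlay(q,P,"os",(180,130,330,260),4)
E
python3 fit.py
python3 -c "
import cv2,numpy as np
a=cv2.imread('pics/ol.png');b=cv2.imread('pics/os.png');print(a.shape,b.shape)"
```

```text
long [ 0.54953982 -0.20850175  0.15439415] [ 0.8 -0.5  0.7  0.9 -0.3 -0.1 -0.4  1.  -0.9  1.1]
short [0.54969342 0.22126252 0.12052928] [-0.2  0.8  0.8  1.4 -0.5 -0.6  0.7 -0.2 -0.2 -0.   0.4 -0.4 -1.2 -0.3
 -0.7 -0.1]
(300, 660, 3) (520, 600, 3)
```

View pics/ol.png

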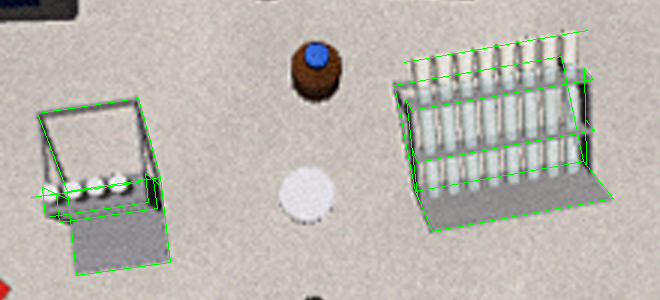

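View pics/os.png

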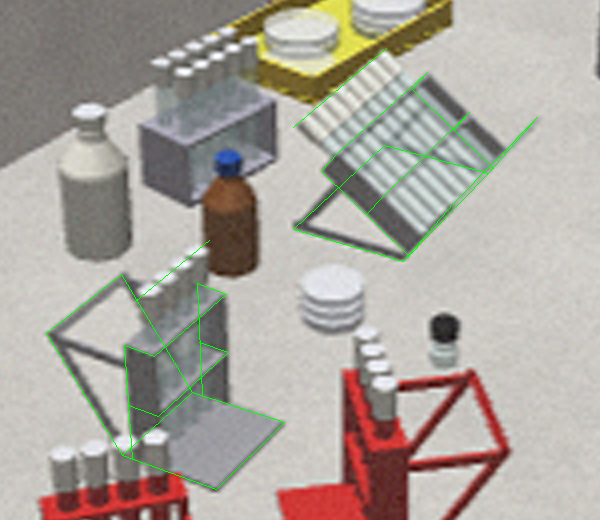

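The overlay matches both steel racks to about 1 px. First I'll press the long rack's toe.

```bash
cat > long.py <<'E'
from h import *
import json,sys
x,y,yaw=json.load(open("pose.json"))["long"]; yd=np.degrees(yaw)
def tcp(c,t):  # c=(rack-frame horizontal x, height) of the robot-side tip corner, tilt deg
    a=np.radians(t); c=np.array([c[0]+.0095*np.cos(a),0,c[1]+.0095*np.sin(a)])
    return w([c],x,y,yaw,0)[0],[-90,-t,yd]
W=[((-.045,.22),0),((-.045,.10),0),((-.050,.05),15),((-.058,.020),30)]
W=[tcp(*k) for k in W]
for a,b in W: print(a.round(3),b,env.inverse_kinematics(list(a),b))
if len(sys.argv)>1:
    env.gripper_to(0.0)
    env.goto(list(W[0][0]),W[0][1])
    print(env.move_straight(list(W[1][0]),rate=.12), env.read_state()["force"])
    for a,b in W[2:]:
        r=env.move_straight(list(a),b,rate=.05,force_limit=20); s=env.read_state(); print(r,np.round(s["force"],1),s["position"],s["clock"])
    env.dwell(.5)
    for n,bx in(("top",(270,130,370,230)),("side",(240,110,330,220))):
        p=env.grab_frame(n); overlay(p,[(.192,x,y,yaw,0)],"after_"+n,bx,5)
E
python3 long.py
```

```text
[ 0.514 -0.214  0.22 ] [-90, 0, np.float64(8.846133225946627)] [-5.91553731e+00  1.55595195e+01 -9.45177355e+00 -2.54444375e-14
 -6.49887069e+01 -7.52383295e+01]
[ 0.514 -0.214  0.1  ] [-90, 0, np.float64(8.846133225946627)] [-5.91553731e+00  2.23919228e+01 -1.85574665e+01 -2.54444375e-14
 -4.90506107e+01 -7.52383295e+01]
[ 0.509 -0.215  0.052] [-90, -15, np.float64(8.846133225946627)] [ -8.93308945  21.4676677  -27.78294801 -10.0971934  -26.79385787
 -63.75821978]
[ 0.5   -0.216  0.025] [-90, -30, np.float64(8.846133225946627)] [-18.97146039  22.51222756 -26.48841197 -44.86803286 -19.31368845
 -22.23247944]
```

```bash
sed -i 's/^W=\[((.*/W=[((-.045,.22),0),((-.045,.10),0),((-.061,.052),8),((-.073,.028),16)]/' long.py; python3 long.py && python3 long.py go
```

```text
[ 0.514 -0.214  0.22 ] [-90, 0, np.float64(8.846133225946627)] [-5.91553731e+00  1.55595195e+01 -9.45177355e+00 -2.54444375e-14
 -6.49887069e+01 -7.52383295e+01]
[ 0.514 -0.214  0.1  ] [-90, 0, np.float64(8.846133225946627)] [-5.91553731e+00  2.23919228e+01 -1.85574665e+01 -2.54444375e-14
 -4.90506107e+01 -7.52383295e+01]
[ 0.499 -0.216  0.053] [-90, -8, np.float64(8.846133225946627)] [ -7.75340229  22.34504866 -26.73120728  -4.15042947 -33.32211936
 -70.08333193]
[ 0.486 -0.218  0.031] [-90, -16, np.float64(8.846133225946627)] [-10.32914528  22.1287688  -30.66332679 -13.61037311 -22.62742411
 -58.91867172]
[ 0.514 -0.214  0.22 ] [-90, 0, np.float64(8.846133225946627)] [-5.91553731e+00  1.55595195e+01 -9.45177355e+00 -2.54444375e-14
 -6.49887069e+01 -7.52383295e+01]
[ 0.514 -0.214  0.1  ] [-90, 0, np.float64(8.846133225946627)] [-5.91553731e+00  2.23919228e+01 -1.85574665e+01 -2.54444375e-14
 -4.90506107e+01 -7.52383295e+01]
[ 0.499 -0.216  0.053] [-90, -8, np.float64(8.846133225946627)] [ -7.75340229  22.34504866 -26.73120728  -4.15042947 -33.32211936
 -70.08333193]
[ 0.486 -0.218  0.031] [-90, -16, np.float64(8.846133225946627)] [-10.32914528  22.1287688  -30.66332679 -13.61037311 -22.62742411
 -58.91867172]
False [0.20122825 0.13101032 0.0010239 ]
False [ 0.2 -0.3  1.9] [ 0.49922481 -0.21648678  0.05376714] 6.9833
False [ 0.  -0.2 -0.7] [ 0.48701303 -0.21854973  0.03093898] 7.65
```

View pics/after_side.png

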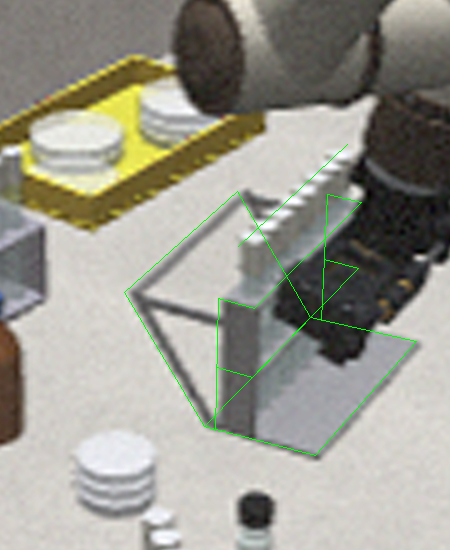

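View pics/after_top.png

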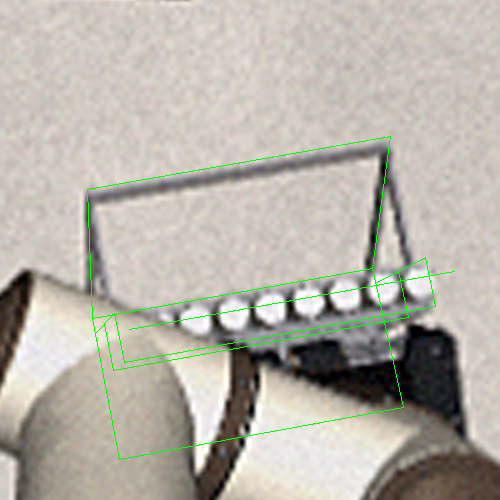

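The long rack stands upright within a few mm of the model overlay (its base is at crop px (210,428)–(318,455) in the side view). Next the arm retreats, then pushes the short rack at the caps.

```bash
cat > short.py <<'E'
from h import *
import json,sys
P=json.load(open("pose.json")); x,y,yaw=P["short"]; yd=np.degrees(yaw)
tp=lambda a,z: list(w([(a,0,z)],x,y,yaw,0)[0])
W=[tp(-.075,.25),tp(-.075,.142),tp(.040,.142)]
for a in W: print(np.round(a,3),env.inverse_kinematics(a,[-90,0,yd]))
s=env.read_state(); p0=np.array(s["position"]); c=P["long"][2]
b=p0-.05*np.array([np.cos(c),np.sin(c),0])+[0,0,.004]
u=b+[-.0,0,.27]
print(env.inverse_kinematics(list(b),s["tool_rot"]),env.inverse_kinematics(list(u),s["tool_rot"]))
if len(sys.argv)>1:
    env.move_straight(list(b),rate=.1); env.move_straight(list(u),rate=.2)
    env.goto([W[0][0],W[0][1],.30],[-90,0,yd])
    p=env.grab_frame("side"); overlay(p,[(.192,*P["long"],0),(.104,x,y,yaw,0)],"mid",(180,110,330,260),4)
    env.move_straight(W[0],rate=.15)
    env.move_straight(W[1],rate=.12); f0=np.array(env.read_state()["force"])
    # to pushing: small segments to log forces
    r=env.move_straight(W[2],rate=.045,force_limit=12); s=env.read_state(); print(r,np.round(s["force"]-f0,1),s["position"],s["clock"])
    env.dwell(.4)
    for n,bx in(("top",(130,130,230,230)),("side",(180,150,290,260))):
        p=env.grab_frame(n); overlay(p,[(.104,x,y,yaw,.96)],"as_"+n,bx,5)
E
python3 short.py
```

```text
[0.475 0.212 0.25 ] [ 4.19459240e+01  1.06867111e+01 -1.14937828e+01 -2.54444375e-14
 -6.78195061e+01 -1.25040105e+02]
[0.475 0.212 0.142] [ 4.19459240e+01  1.63255122e+01 -2.07452391e+01 -2.54444375e-14
 -5.29292486e+01 -1.25040105e+02]
[0.589 0.226 0.142] [ 3.56482341e+01  2.62707503e+01 -4.95896690e+00 -2.54444375e-14
 -5.87702828e+01 -1.18742415e+02]
[-12.92931464  18.94877326 -34.76337571 -15.75228804 -22.1322241
 -54.34621994] [-12.21406073  -0.68187726 -15.60486579  -6.55206903 -60.25852467
 -66.42302694]
```

```bash
python3 short.py go
```

```text
[0.475 0.212 0.25 ] [ 4.19459240e+01  1.06867111e+01 -1.14937828e+01 -2.54444375e-14
 -6.78195061e+01 -1.25040105e+02]
[0.475 0.212 0.142] [ 4.19459240e+01  1.63255122e+01 -2.07452391e+01 -2.54444375e-14
 -5.29292486e+01 -1.25040105e+02]
[0.589 0.226 0.142] [ 3.56482341e+01  2.62707503e+01 -4.95896690e+00 -2.54444375e-14
 -5.87702828e+01 -1.18742415e+02]
[-12.92931464  18.94877326 -34.76337571 -15.75228804 -22.1322241
 -54.34621994] [-12.21406073  -0.68187726 -15.60486579  -6.55206903 -60.25852467
 -66.42302694]
False [1.2 0.1 0.7] [0.58930207 0.22608966 0.14206492] 16.3083
```

View pics/mid.png

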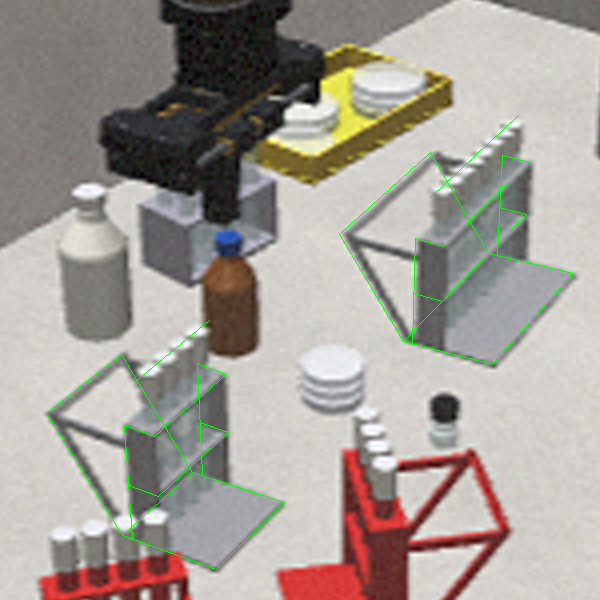

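View pics/as_side.png

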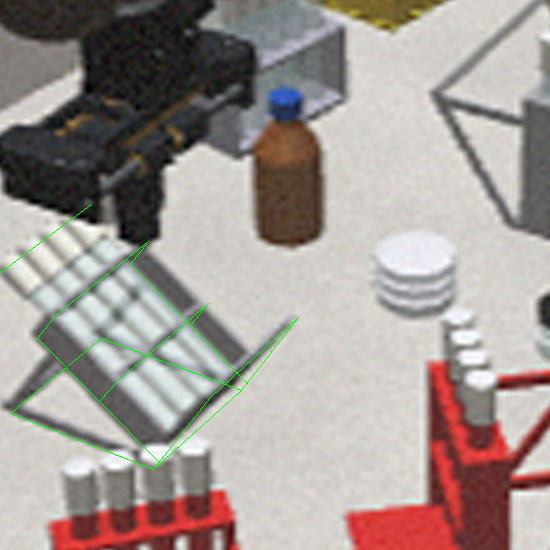

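View pics/as_top.png

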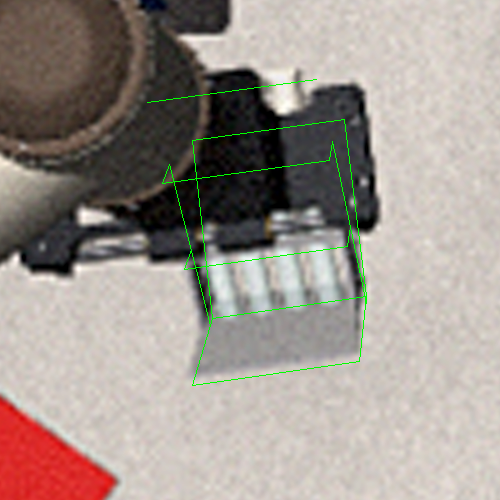

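The short rack now lies back on its props at the expected place, and the long rack was upright and on the overlay in mid.png. I'll retreat straight up and check everything.

```bash
python3 - <<'E'
from h import *
import json
P=json.load(open("pose.json"))
s=env.read_state(); q=np.array(s["position"])
env.move_straight(list(q+[-.01,0,.16]),rate=.15)
j=env.read_state()["joint_positions"]; j=list(j); j[0]=-40; j[1]-=15; env.set_joints(j)
for n,bx in(("top",(150,110,370,240)),("side",(180,130,330,260))):
    p=env.grab_frame(n); save(p,"fin_"+n); overlay(p,[(.192,*P["long"],0),(.104,*P["short"],.96)],"fo_"+n,bx,3 if n=="top" else 4)
print(env.read_state()["clock"])
E
```

```text
20.8083
```

View pics/fin_top.png

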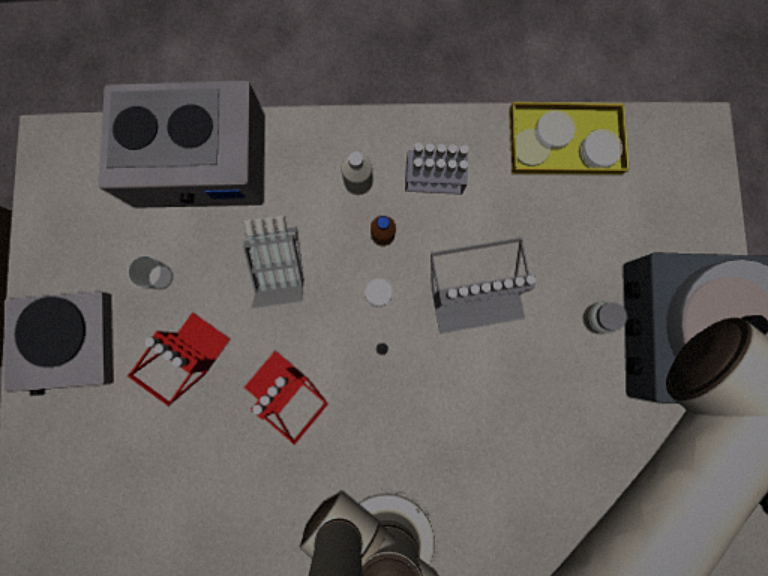

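View pics/fo_top.png

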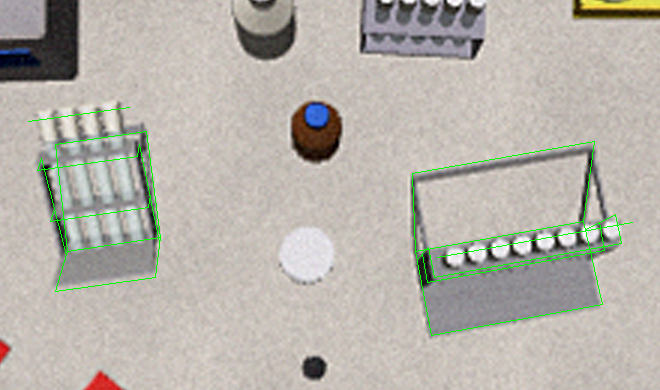

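View pics/fo_side.png

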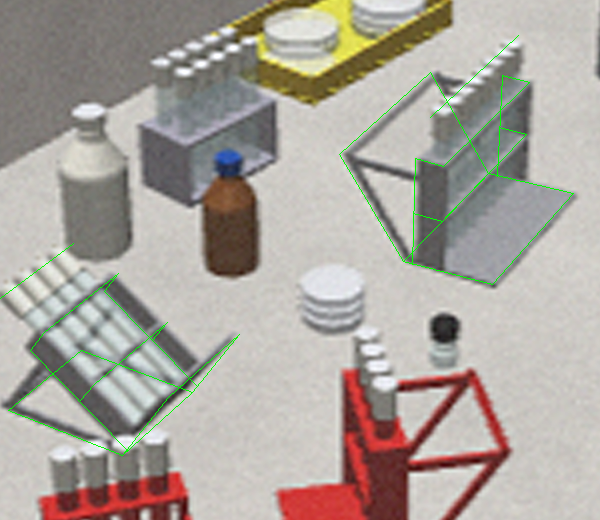

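The final pictures show the long rack upright and the short rack lying back. In the top view, both red look-alikes and all the bystanders are at the same pixels as in the first picture. I'm handing in the job.

```bash
python3 -c "
from h import *
env.close_job()"
```

```text
the job is handed in; nothing more can be done
```

Both racks are turned over, and I handed the job in at about 21 s of the 48 s allowed; no verdict was reported.

- **Long rack:** I pressed its toe down with shut fingers and it stood up on its foot plate. In the last pictures it is within a few mm of its starting heel line.
- **Short rack:** I then pushed it backwards at the caps and it fell onto its props. In the top view it appears about 5–7 mm further back than the position I had fitted, and I left that small slide uncorrected.
- **Everything else:** the two red look-alikes and all the bystanders show at the same pixels in the top view before and after. The tool force was about 2 N or less at each check, and the arm ended well clear of everything.

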